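# Lock the insert chest

### The job

Lock up the chest: fold the hasp strap down flat over the padlock, swing the raised shackle round so that its free leg stands over the slot, and press it down until it clicks and stays down by itself. Press like a thumb, feeling for the click - the lock must not be rammed - and leave the things lying around it where they are.

Things in the scene. Friction and masses are not known exactly. Their poses are not given: they have to be found in the camera images.
- chest: pale teal steel chest fixed to the bench, 170 (x) x 260 (y) x 116 mm high, lid shut. Origin: centre of its underside; z up; its front, with the padlock, faces its -x. The flat lid is at z = 116 mm. Coordinates below called chest frame are in this frame
- lock: brass padlock body, 30 (x) x 60 (y) x 52 mm high, held upright in a steel keeper on the chest's front; it does not move. Origin: centre of its underside, at (-104, 0, 64) mm in the chest frame, same axes; its top is level with the lid (116 mm)
- toe_hole (a point): centre of the round 12.4 mm hole in the lock's top that takes the free leg; at (-104, -19, 116) mm in the chest frame
- heel (a point): point on the lock's top where the captive leg of the shackle enters: the upright axis about which the shackle swings; at (-104, 19, 116) mm in the chest frame
- bow_top (a point): topmost point of the shackle's bow, midway between its legs (19 mm from the heel axis). The shackle is a U of 10 mm round steel, legs 38 mm apart on centres, half-round bow. Raised: 54 mm above the lock's top
- toe (a point): lowest point of the shackle's free leg (10 mm thick, tip tapered over 3 mm), 38 mm from the heel axis. Raised: 7 mm above the lock's top, so it clears the folded strap by 2.5 mm
- strap_end (a point): middle of the free end of the steel hasp strap, on its upper face when folded. Strap 38 mm wide, 3 mm thick, its slot 16 x 18 mm; end lies 52 mm from the hinge line, which runs along chest y at x = -74, z = 120.5 mm (strap centred on y = -19). Folded flat its upper face is 4.5 mm above the lock's top, the slot over toe_hole
- hasp (a joint): angle of the hasp strap, rad: 0 = folded flat forward over the lock, 1.57 = upright, up to 2.35 = leaning back over the lid. Stiff hinge: stays where it is left, about 1 to 2 N at the end moves it
- swing (a joint): swing of the shackle about the heel axis, rad: 0 = in line, free leg over toe_hole; grows as the free leg swings out to the front (1.57 = bow points to chest -x); bow direction in the chest frame is (-sin, -cos). It turns on past 0 to -0.9 without a stop. Light friction: stays where left. The leg enters within about 0.08 either side of 0
- shackle (a joint): how far the shackle is pressed down, m: 0 = raised. A spring pushes it up (3 N rising to 6 N). Near the end it rides up a sprung pawl (10 to 12 N in all on the bow), snaps past it, the push drops by about half: the click. That comes between 18 and 27 mm, different from lock to lock and not visible; a hard stop follows 1 mm later: creep (10 to 20 mm/s) and stop by 15 N. Unlatched it springs up
- block: loose ground aluminium block 75 x 50 x 32 mm beside the chest (bystander); origin: centre of its underside
- cup: loose blue plastic cup, 72 mm across, 100 mm high, beside the chest (bystander); origin: centre of its underside
- bushing: loose brass guide bushing, 32 mm across, 34 mm high, on the rear of the chest's lid (bystander); origin: centre of its underside
- key: loose brass key, 54 mm long, 4 mm thick, on the bench in front of the chest (bystander); origin: underside of its round head

How it is judged:
On the way, in this order (a step that is already met when the one before it is completed fails the run):
1. the hasp strap lies flat over the lock while the shackle is still up (value of joint hasp below 0.08 rad and value of joint shackle below 0.005 m), for 0.2 s.
2. the raised shackle is swung into line, its toe over the slot (value of joint swing between -0.09 and 0.09 rad and value of joint hasp below 0.08 rad), for 0.1 s.
3. the shackle is pressed down through the slot into the lock (value of joint shackle above 0.0155 m and value of joint hasp below 0.08 rad), for 0.2 s.
At the end, for the whole second after the job is handed in: The hasp is folded flat (within 0.08 rad), the shackle's free leg is through the slot and in its hole (toe within 4 mm of the hole's centre, sideways) and the released shackle stays latched down, at least 15.5 mm below its raised position (all of step 3 and horizontal distance between toe and toe_hole below 0.004 m and velocity of joint shackle below 0.01 m/s); the robot touches nothing.
It fails at once if the lock is rammed or forced: more than 22 N between the lock (body and works) and anything, besides its spring (contact force between lock and anything else above 22 N).
It fails at once if the aluminium block is shifted by more than 15 mm (distance of block from where it was at the start of the episode above 0.015 m).
It fails at once if the cup is shifted by more than 15 mm (distance of cup from where it was at the start of the episode above 0.015 m).
It fails at once if the bushing is shifted by more than 15 mm (distance of bushing from where it was at the start of the episode above 0.015 m).
It fails at once if the key is shifted by more than 15 mm (distance of key from where it was at the start of the episode above 0.015 m).
It also fails if it takes over 72 s, if anything falls off the work surface, if the arm or the gripper's body presses on something with over 40 N, if the wrist force passes 120 N, or if a joint passes its speed limit or range.

### The arm

A 6-joint arm with a two-finger parallel gripper is mounted at the origin on the work surface. World frame = base frame: x ahead of the robot, y to its left, z up, the work surface at z = 0. Lengths are in m, angles in rad, forces in N, time in s.
With the tool pointing down it reaches from about 0.375 to 0.9 m from the base axis. Payload 3.1 kg.
Tool frame: the origin (TCP) lies on the centre line of the jaws, within the pads' length; the fingertips stand 19 mm ahead of it and the grasp point (between the pads) is the TCP; y points along the fingers, x is the direction in which the jaws open and shut, and the axes are right-handed (so a half turn about y gives the same grasp; the last joint's range is limited). The gripper opens to 85 mm and grips with 20 to 120 N. Pads are 22 mm wide; open, the fingers measure 114 mm over their backs; the gripper's body (76 mm by 85 mm) begins 54 mm behind the grasp point. The pads swing forward as they close: fully open they stand 13 mm farther back than shut.
Start: joints at [1.147, 0.527, 1.433, -0, 1.181, -0.178], TCP at [0.151, 0.606, 0.25] pointing down, gripper open.
Joint ranges: [-3.08, 3.08], [-0.75, 2.2], [0.22, 2.44], [-1.43, 4.57], [0, 2.65], [-2.85, 2.85]. Speed limits (rad/s): [2.79, 2.79, 3.14, 3.14, 3.14, 3.14].

### API

Orientations are given as a unit quaternion [x, y, z, w].
In Python, from station import * gives the robot as it stands.
- The arm moves only by the tool step_arm, never from a script. Its argument "moves" is a list of rows, each a list of 7 numbers: the turn, a rotation vector about the tool's x, y, z in rad, then the shift along the tool's x, y, z in cm, then the closure, from -1 (fully open) to 1 (shut). A call has 1 to 12 rows; each row is the pose to reach, as a shift and turn from the pose measured when the call began, along the tool's axes at that moment; what a row does not reach only later rows make up. A row lasts 1/8 s, in which the tool goes at most 62.5 mm and 10.7 degrees, less where a joint would pass 70% of its speed; a pose out of reach is approached as far as the arm can. A call with a gripper value outside its range is refused whole. The fingers move at their own pace and stop on an object; "grip_force" is the grip in N (left out, the last holds). Time passes only in rows, so rows that repeat a pose let the fingers close. It gives the time, the measured TCP pose, the force and the opening at its end, in the units of the state.
- sense(): the state, without advancing time (a new reading comes with each control period).
- snapshot(name): name is "scene" or "top"; returns a dict with "frame" (384x512x3 uint8, red, green, blue), "z_map" (384x512 float32, m along the optical axis (not along the pixel's ray), 0 where there is no reading), "vfov" (degrees; the focal length in pixels is half the picture's height over the tangent of half this angle, whatever the lens; pixels are square), "cx", "cy" (the principal point, pixels), "xyz" and "orientation" of the camera in the world. Camera axes: x right, y down, z forward; pixel columns grow to the right and rows downward; lengths in m; the calibration is good to about 2 mm. A picture is of the moment at which its call begins.
- sign_off(): hands the job in, once; it reports no verdict.
The state is a dict: "t": time; "q": joint angles; "qd": joint speeds; "tau": joint torques, N m; "tcp_pos": TCP position; "tool_rot": TCP orientation; "force": force on the tool from outside, world axes, zero at the start; "ft_torque": the same for the moment, N m; "finger_gap": opening from 0.0 (shut) to 1.0 (fully open).
Only numpy, scipy, OpenCV 4.12 (cv2) and the standard library are available. Lean on these libraries where they do the work, as an engineer would, in place of code of your own. Each camera call takes 0.05 s, during which the arm holds its last target.

## Working session

There is one attempt and no reset: what is moved stays moved. The work goes in short steps, Python scripts to look and compute and a tool call to move; the robot and the scene stay as the last step left them, time stands still between calls to the robot, and variables do not carry over. Pictures are saved under pics/ and viewed, and the job is handed in when it is done.

Besides the shell and the picture viewer there is one more tool, called after "Request:" as a command line: name --pt "numbers of a row" for each row, then --argument value for the rest. step_arm: Moves the arm, as the interface text tells. Its arguments: {"type":"object","properties":{"moves":{"type":"array","items":{"type":"array","items":{"type":"number"}}},"grip_force":{"type":"number"}},"required":["moves"]}

```bash
mkdir -p pics; ls
cat > h.py <<'E'
from station import *
import numpy as np, cv2
from scipy.spatial.transform import Rotation as R
def cam(s):
    H=s["frame"].shape[0]; f=H/2/np.tan(np.radians(s["vfov"])/2)
    return f,s["cx"],s["cy"],np.array(s["xyz"]),R.from_quat(s["orientation"]).as_matrix()
def pts(s):
    f,cx,cy,o,M=cam(s); z=s["z_map"]; v,u=np.mgrid[:z.shape[0],:z.shape[1]]
    P=np.stack([(u-cx)/f*z,(v-cy)/f*z,z],-1)@M.T+o
    P[z==0]=np.nan; return P
def ray(s,u,v,h):
    f,cx,cy,o,M=cam(s); d=M@np.array([(u-cx)/f,(v-cy)/f,1]); return o+d*(h-o[2])/d[2]
def proj(s,p):
    f,cx,cy,o,M=cam(s); c=M.T@(np.array(p)-o); return c[0]/c[2]*f+cx,c[1]/c[2]*f+cy
def save(s,n): cv2.imwrite("pics/"+n,s["frame"][:,:,::-1])
E
python3 - <<'E'
from h import *
print(sense())
for n in("scene","top"):
    s=snapshot(n); save(s,n+"0.png"); print(n,s["vfov"],s["cx"],s["cy"],s["xyz"],s["orientation"])
    np.save(n+".npy",s,allow_pickle=True)
E
```

```text
pics
{'t': 0.0, 'q': array([ 1.14752023e+00,  5.28459764e-01,  1.43392512e+00, -1.63801433e-06,
        1.18139638e+00, -1.78495438e-01]), 'qd': array([-0.00075623, -0.00135334, -0.00037481,  0.00215504, -0.00105298,
       -0.0006955 ]), 'tau': array([-2.23797011e-03, -4.42343473e+01, -1.78026688e+01, -4.91957580e-04,
        8.38887849e-03, -1.04975207e-06]), 'tcp_pos': array([0.15114728, 0.60574088, 0.24933025]), 'tool_rot': array([ 0.55766274,  0.43453276, -0.43590171, -0.55694097]), 'force': array([ 0.40090998,  0.24937011, -0.71812363]), 'ft_torque': array([-0.05807695,  0.04053476,  0.02846893]), 'finger_gap': 1.001049425636558}
scene 43.12432681885183 254.01935435184845 182.538868366092 [1.11239584 0.37984274 1.10790846] [ 0.44042656  0.85085866 -0.25091752 -0.13821859]
top 57.88434120252831 256.75745273310923 188.50427165208964 [0.50306924 0.02711777 0.82790012] [-0.70472127  0.70829661 -0.02923032  0.02879974]
```

View pics/scene0.png

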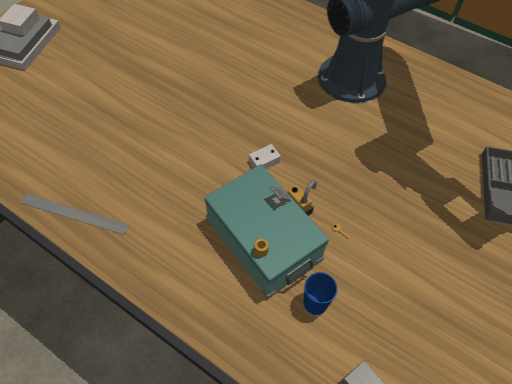

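View pics/top0.png

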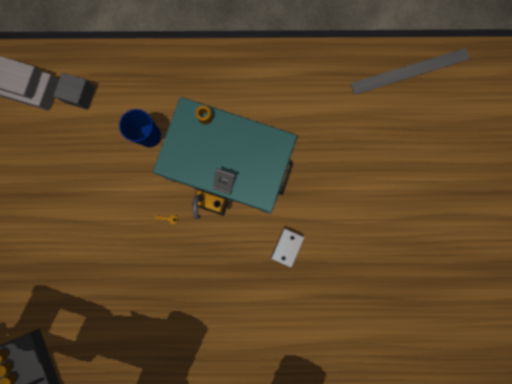

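Run:
```python
from h import *
for n in("scene","top"):
    s=np.load(n+".npy",allow_pickle=True).item(); P=pts(s)
    m=np.abs(P[...,2]-.116)<.004
    v,u=np.nonzero(m); print(n,m.sum(),u.min(),u.max(),v.min(),v.max(), P[m].mean(0))
    im=np.zeros(m.shape,np.uint8); im[m]=255
    cv2.imwrite("pics/m_%s.png"%n,im)
s=np.load("top.npy",allow_pickle=True).item()
print(R.from_quat(sense()["tool_rot"]).as_matrix())
```

```text
scene 6900 205 382 48 279 [0.6289542  0.0994309  0.11634905]
top 9903 153 296 97 211 [0.63083366 0.09275268 0.11575969]
[[ 2.42292525e-01 -7.84514291e-04 -9.70202926e-01]
 [ 9.70201297e-01 -1.80709785e-03  2.42293579e-01]
 [-1.94333440e-03 -9.99998059e-01  3.23290480e-04]]
```

The scene view shows the chest at about (265,230), with the hasp leaning back over the lid at (277,198), the shackle at (310,188) and the key at (340,231). In the top view the chest is at (225,155), the lock at (213,203), the key at (167,218), the block at (288,247) and the cup at (140,128).

Run:
```python
from h import *
for n in("scene","top"):
    s=np.load(n+".npy",allow_pickle=True).item(); P=pts(s)
    hsv=cv2.cvtColor(s["frame"],cv2.COLOR_RGB2HSV)
    teal=(hsv[...,0]>75)&(hsv[...,0]<100)&(hsv[...,1]>60)
    m=teal&(np.abs(P[...,2]-.116)<.004)
    m=cv2.morphologyEx(m.astype(np.uint8),cv2.MORPH_CLOSE,np.ones((15,15)))
    c=max(cv2.findContours(m,0,2)[0],key=cv2.contourArea)
    W=np.array([ray(s,*p[0],.116)[:2] for p in c])
    r=cv2.minAreaRect((W*1000).astype(np.float32)); print(n,r); b=cv2.boxPoints(r);print(b)
    im=s["frame"][:,:,::-1]
    x,y,w,h=(255,165,100,75) if n=="scene" else (150,150,110,85)
    cv2.imwrite("pics/z_%s.png"%n,cv2.resize(im[y:y+h,x:x+w],None,fx=7,fy=7,interpolation=2))
```

```text
scene ((637.9447631835938, 95.31036376953125), (262.0202331542969, 171.1134796142578), 71.1845703125)
[[514.7065     -1.1050873]
 [676.6761    -56.29271  ]
 [761.18304   191.72581  ]
 [599.21344   246.91344  ]]
top ((634.234375, 93.07304382324219), (259.05352783203125, 169.3756561279297), 71.06322479248047)
[[512.09546    -1.9600906]
 [672.3041    -56.92666  ]
 [756.3733    188.10617  ]
 [596.1647    243.07275  ]]
```

View pics/z_scene.png

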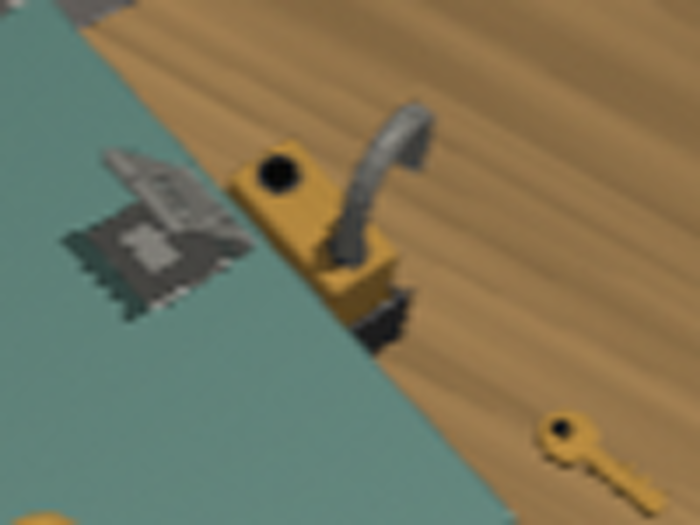

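View pics/z_top.png

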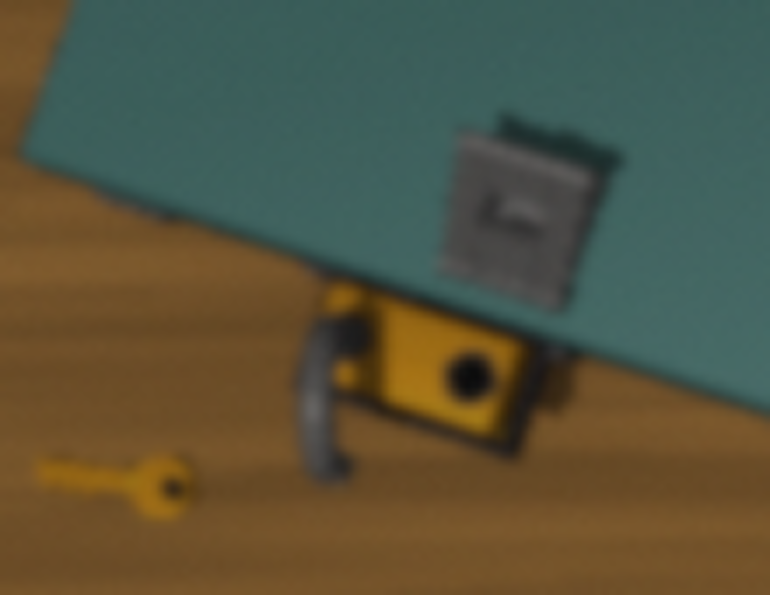

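The zoomed views show the hole clearly: scene (294.6,189.7), top (216.9,203.9). The strap leans back over the lid and the shackle bow swings out to the front. Next I compute the chest pose, the hole and heel checks, and the swing and hasp angles from depth.

```bash
cat >> h.py <<'E'
import os,json
if os.path.exists("chest.json"):
    C=json.load(open("chest.json")); YAW=C["yaw"]; CO=np.array(C["o"])
    MC=R.from_euler('z',YAW).as_matrix()
    def w(p): return MC@(np.array(p)/1000.)+CO
    def c(P): return (P-CO)@MC*1000
def dt(Pw,Rw=None):
    """shift in tool axes (cm) to go to world pos; rotvec in tool"""
    st=sense(); r=R.from_quat(st["tool_rot"]); d=r.inv().apply(np.array(Pw)-st["tcp_pos"])*100
    rv=(r.inv()*Rw).as_rotvec() if Rw is not None else np.zeros(3)
    return np.round(rv,3),np.round(d,2)
E
python3 - <<'E'
import json
json.dump(dict(yaw=float(np.radians(-18.87)) if 0 else -0.3293,o=[.636,.0942,0]),open("chest.json","w"))
E
python3 - <<'E'
from h import *
S={n:np.load(n+".npy",allow_pickle=True).item() for n in("scene","top")}
for n,(u,v) in dict(scene=(294.4,189.3),top=(216.5,203.5)).items():
    q=ray(S[n],u,v,.116); print(n,"hole",q,c(q))
for n in S:
    s=S[n];P=c(pts(s)); hsv=cv2.cvtColor(s["frame"],cv2.COLOR_RGB2HSV)
    m=(P[...,2]>124)&(P[...,2]<200)&(np.abs(P[...,1])<90)&(P[...,0]>-180)&(P[...,0]<85)
    strap=m&(P[...,0]>-85)&(P[...,0]<0); sh=m&(P[...,0]<-85)
    for nm,k in(("strap",strap),("sh",sh)):
        Q=P[k]; print(n,nm,len(Q)); print(np.round(Q[np.argsort(Q[:,2])][::max(1,len(Q)//14)],0).tolist())
    br=[("bush",(P[...,2]>140)&(P[...,2]<160)&(P[...,0]>0)&(P[...,0]<85)&(abs(P[...,1])<130)),("cup",(P[...,2]>60)&(P[...,2]<105)&(P[...,1]>135)&(P[...,1]<260)&(abs(P[...,0])<140)),("block",(P[...,2]>28)&(P[...,2]<36)&(P[...,1]<-100)&(P[...,1]>-250)&(P[...,0]<0)&(P[...,0]>-220))]
    for nm,k in br:
        Q=P[k]; print(n,nm,len(Q),Q.min(0).round(),Q.max(0).round()) if len(Q) else None
print(c(ray(S["top"],150+165/7,150+485/7,.004)), c(ray(S["scene"],255+565/7,165+435/7,.004)))
E
```

```text
scene hole [0.53013292 0.10850258 0.116     ] [-104.80391111  -20.70128111  116.        ]
top hole [0.53121198 0.10921561 0.116     ] [-104.01340978  -19.67761603  116.        ]
scene strap 134
[[-75.0, -37.0, 124.0], [-74.0, -8.0, 126.0], [-71.0, -20.0, 131.0], [-68.0, -20.0, 134.0], [-66.0, -30.0, 136.0], [-63.0, -23.0, 140.0], [-61.0, -28.0, 143.0], [-55.0, -32.0, 152.0], [-53.0, -30.0, 153.0], [-50.0, -11.0, 158.0], [-42.0, -38.0, 161.0], [-42.0, -1.0, 162.0], [-44.0, -11.0, 163.0], [-42.0, -35.0, 165.0], [-44.0, -34.0, 166.0]]
scene sh 118
[[-140.0, 10.0, 125.0], [-140.0, 9.0, 128.0], [-141.0, 11.0, 134.0], [-142.0, 12.0, 139.0], [-104.0, 23.0, 144.0], [-104.0, 23.0, 149.0], [-101.0, 18.0, 153.0], [-102.0, 16.0, 158.0], [-114.0, 20.0, 161.0], [-125.0, 17.0, 164.0], [-115.0, 11.0, 165.0], [-136.0, 10.0, 166.0], [-115.0, 13.0, 168.0], [-119.0, 13.0, 169.0], [-125.0, 16.0, 171.0]]
scene bush 138 [ 43.  47. 140.] [ 74.  79. 154.]
scene cup 545 [-37. 135.  60.] [ 37. 239. 104.]
scene block 377 [-186. -223.   28.] [-108. -165.   36.]
top strap 336
[[-76.0, -31.0, 124.0], [-73.0, -16.0
[... 167 characters left out ...]
 [-51.0, -26.0, 155.0], [-48.0, -37.0, 158.0], [-45.0, -28.0, 161.0], [-43.0, -36.0, 163.0], [-41.0, -5.0, 164.0]]
top sh 147
[[-138.0, 2.0, 125.0], [-138.0, 2.0, 138.0], [-137.0, 3.0, 150.0], [-141.0, 4.0, 156.0], [-137.0, 3.0, 160.0], [-137.0, 11.0, 162.0], [-107.0, 17.0, 162.0], [-124.0, 7.0, 164.0], [-110.0, 18.0, 165.0], [-115.0, 10.0, 166.0], [-122.0, 13.0, 167.0], [-132.0, 12.0, 167.0], [-117.0, 11.0, 168.0], [-113.0, 14.0, 169.0], [-123.0, 14.0, 170.0]]
top bush 162 [ 43.  47. 140.] [ 74.  79. 152.]
top cup 586 [-36. 167.  60.] [ 35. 239. 102.]
top block 727 [-186. -222.   28.] [-108. -166.   36.]
[-171.57033088   77.92725141    4.        ] [-171.36043185   81.04519839    4.        ]
```

```bash
sed -i 's/\[0.636, 0.0942, 0\]/[0.6354, 0.0936, 0]/' chest.json; cat chest.json
cat >> h.py <<'E'
def tool(yaw):
    "tool pointing down, tool x at chest-relative yaw"
    a=YAW+yaw; x=np.array([np.cos(a),np.sin(a),0]); y=np.array([0,0,-1.]); return R.from_matrix(np.stack([x,y,np.cross(x,y)],1))
def go(tip,yaw=0,off=19):
    "tip pos in chest mm"
    return dt(w(tip)+[0,0,off/1000],tool(yaw))
def where(off=19):
    s=sense(); r=R.from_quat(s["tool_rot"]).as_matrix(); 
    print("t",round(s["t"],2),"tip chest",c(s["tcp_pos"]-[0,0,off/1000]).round(1),"yaw",round(np.arctan2(r[1,0],r[0,0])-YAW,3),"F chest",(MC.T@s["force"]).round(2),"gap",round(s["finger_gap"],3),"j6",s["q"][5].round(2))
E
python3 -c "
from h import *
where(); print(go([-3,-20,215]))"
```

```text
{"yaw": -0.3293, "o": [0.6354, 0.0936, 0]}t 0.1 tip chest [-623.8  328.1  230.4] yaw 1.655 F chest [-0.16  0.22  0.28] gap 1.001 j6 -0.18
(array([ 1.000e-03,  1.655e+00, -2.000e-03]), array([-39.93,   1.6 , -58.92]))
```

Request:
step_arm --pt "0 1.655 0 -39.9 1.6 -58.9 1" --pt "0 1.655 0 -39.9 1.6 -58.9 1" --pt "0 1.655 0 -39.9 1.6 -58.9 1" --pt "0 1.655 0 -39.9 1.6 -58.9 1" --pt "0 1.655 0 -39.9 1.6 -58.9 1" --pt "0 1.655 0 -39.9 1.6 -58.9 1" --pt "0 1.655 0 -39.9 1.6 -58.9 1" --pt "0 1.655 0 -39.9 1.6 -58.9 1" --pt "0 1.655 0 -39.9 1.6 -58.9 1" --pt "0 1.655 0 -39.9 1.6 -58.9 1" --pt "0 1.655 0 -39.9 1.6 -58.9 1" --pt "0 1.655 0 -39.9 1.6 -58.9 1" --grip_force 20

```text
t: 1.6
tcp_pos: [0.628, 0.0727, 0.2334]
tool_rot: [0.698, -0.117, 0.117, -0.697]
force: [-0.7, 0.7, -0.1]
finger_gap: -0.0
```

```bash
python3 -c "
from h import *
where(); print(go([-3,-20,145]))"
```

```text
t 1.6 tip chest [-2.000e-01 -2.220e+01  2.144e+02] yaw -0.003 F chest [-0.88  0.42 -0.1 ] gap -0.0 j6 0.27
(array([ 0.002, -0.003,  0.001]), array([-0.28,  6.94,  0.23]))
```

Request:
step_arm --pt "0 0 0 -0.3 3.5 0.2 1" --pt "0 0 0 -0.3 6.9 0.2 1" --pt "0 0 0 -0.3 6.9 0.2 1"

```text
t: 1.98
tcp_pos: [0.6228, 0.076, 0.1613]
tool_rot: [0.698, -0.12, 0.114, -0.696]
force: [-0.8, 0.1, 0.8]
finger_gap: -0.002
```

```bash
python3 -c "
from h import *
where()
s=snapshot('scene'); im=s['frame'][:,:,::-1]
cv2.imwrite('pics/a1.png',cv2.resize(im[100:290,190:390],None,fx=3.5,fy=3.1,interpolation=2))
print(go([-73,-20,145]))"
```

```text
t 1.98 tip chest [ -6.2 -20.7 142.3] yaw -0.003 F chest [-0.82 -0.18  0.77] gap -0.002 j6 0.28
(array([ 0.003, -0.003, -0.003]), array([-6.84, -0.05, -0.01]))
```

View pics/a1.png

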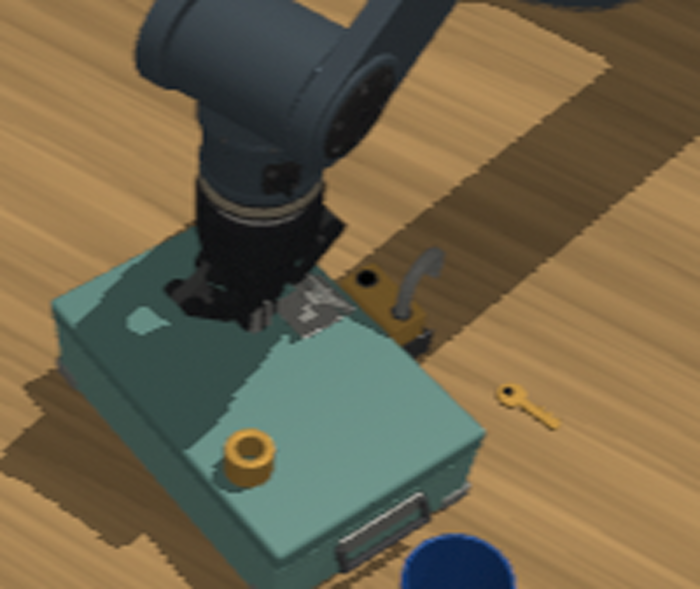

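The finger stands behind the strap in the picture (finger near (260,320), strap at (320,305)). Next I sweep forward.

Request:
step_arm --pt "0 0 0 -1.0 -0.3 0 1" --pt "0 0 0 -2.0 -0.5 0 1" --pt "0 0 0 -3.0 -0.5 0 1" --pt "0 0 0 -4.0 -0.5 0 1" --pt "0 0 0 -5.0 -0.5 0 1" --pt "0 0 0 -6.0 -0.5 0 1" --pt "0 0 0 -6.8 -0.5 0 1" --pt "0 0 0 -6.8 -0.5 0 1"

```text
t: 3.02
tcp_pos: [0.5584, 0.0986, 0.1679]
tool_rot: [0.698, -0.119, 0.114, -0.696]
force: [-0.5, 0.7, -0.1]
finger_gap: -0.002
```

```bash
python3 -c "
from h import *
where()
s=snapshot('scene'); im=s['frame'][:,:,::-1]
cv2.imwrite('pics/a2.png',cv2.resize(im[150:250,230:350],None,fx=6,fy=6,interpolation=2))
print(go([-108,-20,127]))"
```

```text
t 3.02 tip chest [-74.5 -20.1 148.9] yaw -0.002 F chest [-0.68  0.54 -0.08] gap -0.002 j6 0.31
(array([ 0.004, -0.002, -0.005]), array([-3.42,  2.22,  0.  ]))
```

View pics/a2.png

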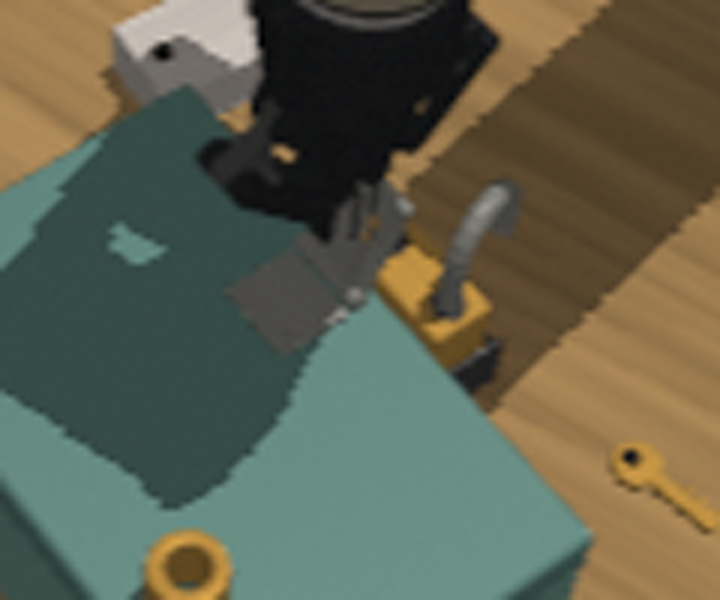

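The finger is now over the hinge and the strap is pushed to about upright, with its edge around (385,220). I continue forward and down.

Request:
step_arm --pt "0 0 0 -1.0 0.2 0 1" --pt "0 0 0 -1.8 0.7 0 1" --pt "0 0 0 -2.6 1.2 0 1" --pt "0 0 0 -3.2 1.7 0 1" --pt "0 0 0 -3.4 2.0 0 1" --pt "0 0 0 -3.4 2.1 0 1"

```text
t: 3.82
tcp_pos: [0.53, 0.1085, 0.1475]
tool_rot: [0.699, -0.116, 0.117, -0.696]
force: [6.7, -4.3, -0.7]
finger_gap: -0.005
```

```bash
python3 -c "
from h import *
where()
s=snapshot('scene'); im=s['frame'][:,:,::-1]
cv2.imwrite('pics/a3.png',cv2.resize(im[150:250,230:350],None,fx=6,fy=6,interpolation=2))
print(go([-110,-20,122]))"
```

```text
t 3.83 tip chest [-104.6  -20.   128.5] yaw -0.002 F chest [ 7.7  -1.86 -0.71] gap -0.005 j6 0.33
(array([ 0.003, -0.002,  0.002]), array([-0.54,  0.64, -0.  ]))
```

View pics/a3.png

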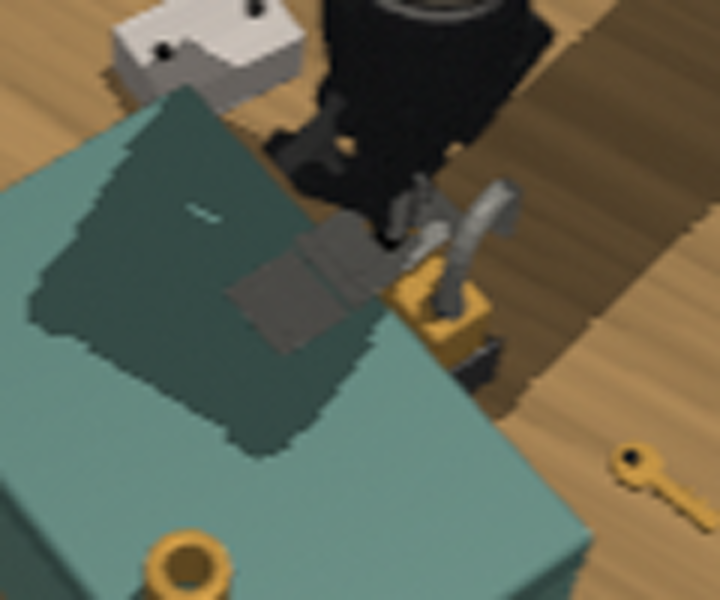

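The finger feels 7.7 N horizontally, so its tip may have hooked in the slot. The strap lies partly down in the picture, around (360,260). I lift and back off a little.

Request:
step_arm --pt "0 0 0 0.4 -0.3 0 1" --pt "0 0 0 0.6 -1.5 0 1" --pt "0 0 0 0.6 -3.5 0 1" --pt "0 0 0 1.5 -6.0 0 1" --pt "0 0 0 1.5 -6.0 0 1"

```text
t: 4.5
tcp_pos: [0.5453, 0.104, 0.2097]
tool_rot: [0.698, -0.114, 0.119, -0.697]
force: [0.8, -0.1, -0.4]
finger_gap: -0.002
```

```bash
python3 -c "
from h import *
where()
s=snapshot('scene'); im=s['frame'][:,:,::-1]
cv2.imwrite('pics/a4.png',cv2.resize(im[150:250,230:350],None,fx=6,fy=6,interpolation=2))
P=c(pts(s)); m=(P[...,0]<-74)&(P[...,0]>-130)&(P[...,1]<2)&(P[...,1]>-40)&(P[...,2]>118)&(P[...,2]<165)
Q=P[m]; print(np.round(Q[np.argsort(Q[:,2])][::max(1,len(Q)//20)],0).tolist())
"
```

```text
t 4.5 tip chest [-88.6 -19.2 190.7] yaw -0.002 F chest [ 0.81  0.2  -0.44] gap -0.002 j6 0.32
[[-109.0, -23.0, 118.0], [-83.0, -34.0, 120.0], [-80.0, -31.0, 121.0], [-78.0, -24.0, 122.0], [-88.0, -17.0, 123.0], [-91.0, -18.0, 123.0], [-94.0, -2.0, 124.0], [-85.0, -18.0, 124.0], [-93.0, -5.0, 125.0], [-91.0, -2.0, 125.0], [-115.0, -9.0, 126.0], [-102.0, -35.0, 127.0], [-107.0, -3.0, 128.0], [-119.0, -11.0, 129.0], [-117.0, -5.0, 129.0], [-122.0, -22.0, 130.0], [-111.0, -5.0, 131.0], [-120.0, -36.0, 132.0], [-126.0, -13.0, 133.0], [-119.0, -31.0, 135.0], [-125.0, -4.0, 138.0]]
```

View pics/a4.png

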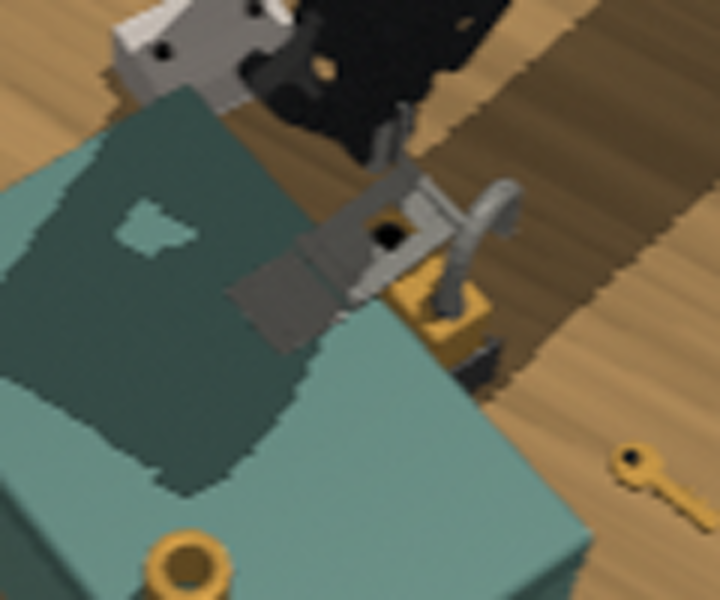

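The strap is left at about 0.27 rad, with its end near (440,190) and the hole visible through the slot at (390,235). I will press straight down on the end bar.

```bash
python3 -c "
from h import *
print(go([-117,-21,140]),go([-117,-21,121]))"
```

```text
(array([ 0.002, -0.002,  0.003]), array([-2.72,  4.92, -0.13])) (array([ 0.002, -0.002,  0.003]), array([-2.72,  6.82, -0.12]))
```

Request:
step_arm --pt "0 0 0 -2.7 1.5 -0.1 1" --pt "0 0 0 -2.7 3.5 -0.1 1" --pt "0 0 0 -2.7 4.9 -0.1 1" --pt "0 0 0 -2.7 5.3 -0.1 1" --pt "0 0 0 -2.7 5.7 -0.1 1" --pt "0 0 0 -2.7 6.0 -0.1 1" --pt "0 0 0 -2.7 6.2 -0.1 1"

```text
t: 5.42
tcp_pos: [0.5187, 0.1117, 0.1465]
tool_rot: [0.698, -0.115, 0.118, -0.696]
force: [0.2, -0.8, 0.4]
finger_gap: 0.003
```

```bash
python3 -c "
from h import *
where()"
```

```text
t 5.42 tip chest [-116.3  -20.6  127.5] yaw -0.002 F chest [ 0.4  -0.69  0.37] gap 0.003 j6 0.34
```

Request:
step_arm --pt "0 0 0 0 0.2 0 1" --pt "0 0 0 0 0.35 0 1" --pt "0 0 0 0 0.45 0 1" --pt "0 0 0 0 0.5 0 1"

```text
t: 5.92
tcp_pos: [0.5189, 0.1116, 0.1415]
tool_rot: [0.698, -0.115, 0.118, -0.697]
force: [1.2, 0.1, 0.5]
finger_gap: 0.0
```

```bash
python3 -c "
from h import *
where()"
```

```text
t 5.92 tip chest [-116.   -20.6  122.5] yaw -0.002 F chest [1.08 0.52 0.54] gap 0.0 j6 0.34
```

Request:
step_arm --pt "0 0 0 0 0.07 0 1" --pt "0 0 0 0 0.14 0 1" --pt "0 0 0 0 0.2 0 1" --pt "0 0 0 0 0.2 0 1"

```text
t: 6.42
tcp_pos: [0.5189, 0.1117, 0.1396]
tool_rot: [0.698, -0.115, 0.118, -0.697]
force: [-0.1, 0.1, 1.1]
finger_gap: 0.002
```

```bash
python3 -c "
from h import *
where()"
```

```text
t 6.42 tip chest [-116.1  -20.6  120.6] yaw -0.002 F chest [-0.16  0.05  1.15] gap 0.002 j6 0.34
```

Request:
step_arm --pt "0 0 0 0 0.05 0 1" --pt "0 0 0 0 0.05 0 1"

```text
t: 6.68
tcp_pos: [0.5189, 0.1117, 0.1395]
tool_rot: [0.698, -0.115, 0.118, -0.697]
force: [-1.8, -0.2, 4.8]
finger_gap: -0.002
```

```bash
python3 -c "
from h import *
where()"
```

```text
t 6.67 tip chest [-116.1  -20.6  120.5] yaw -0.002 F chest [-1.63 -0.73  4.83] gap -0.002 j6 0.34
```

Contact at z = 120.5 mm with 4.8 N means the strap is flat. I lift clear and measure the swing.

Request:
step_arm --pt "0 0 0 0 -1.0 0 1" --pt "0 0 0 0 -5 0 1" --pt "0 0 0 0 -9 -4 0.7" --pt "0 0 0 0 -10 -10 0.7" --pt "0 0 0 0 -10 -12 0.7" --pt "0 0 0 0 -10 -12 0.7"

```text
t: 7.42
tcp_pos: [0.479, -0.0025, 0.2403]
tool_rot: [0.698, -0.116, 0.119, -0.696]
force: [0.2, 0.7, 0.3]
finger_gap: 0.147
```

```bash
cat > sh.py <<'E'
from h import *
def measure(name):
    for n in("scene","top"):
        s=snapshot(n); im=s['frame'][:,:,::-1]; x,y=(255,150) if n=="scene" else(150,140)
        cv2.imwrite('pics/%s_%s.png'%(name,n),cv2.resize(im[y:y+90,x:x+110],None,fx=6,fy=6,interpolation=2))
        P=c(pts(s)); m=(P[...,2]>127)&(P[...,2]<174)&(np.hypot(P[...,0]+104,P[...,1]-19)<50)
        Q=P[m]; d=Q[:,:2]-[-104,19]; r=np.hypot(*d.T); k=r>15
        print(n,k.sum(),"swing med",np.median(np.arctan2(-d[k,0],-d[k,1])).round(3),"line fit",np.round(cv2.fitLine(Q[:,:2].astype(np.float32),2,0,.01,.01).ravel(),2),"zmax",np.percentile(Q[:,2],98).round(1))
        mm=(P[...,0]<-80)&(P[...,0]>-128)&(P[...,1]<-2)&(P[...,1]>-38)&(P[...,2]>110)&(P[...,2]<150)
        Q=P[mm]; A=np.c_[Q[:,0]+74,np.ones(len(Q))]; q=Q[Q[:,2]>118]; print(" strap z vs x",np.round(np.polyfit(q[:,0]+74,q[:,2],1),3),len(q))
E
python3 -c "
from sh import *
where(); measure('b')"
```

```text
t 7.42 tip chest [-116.9 -141.5  221.3] yaw -0.005 F chest [-0.04  0.67  0.34] gap 0.147 j6 0.1
scene 46 swing med 1.341 line fit [   0.96    0.29 -116.57   16.54] zmax 171.0
 strap z vs x [-2.00000e-02  1.20858e+02] 217
top 87 swing med 1.208 line fit [   0.95    0.3  -121.85   12.07] zmax 170.3
 strap z vs x [-2.90000e-02  1.19873e+02] 338
```

View pics/b_scene.png

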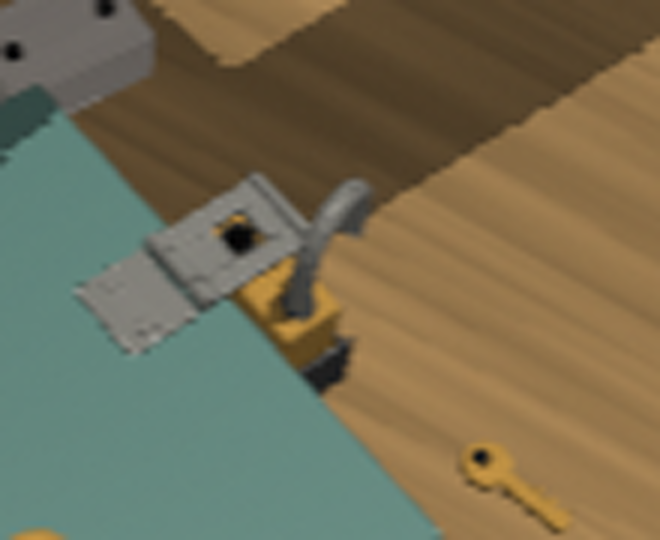

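View pics/b_top.png

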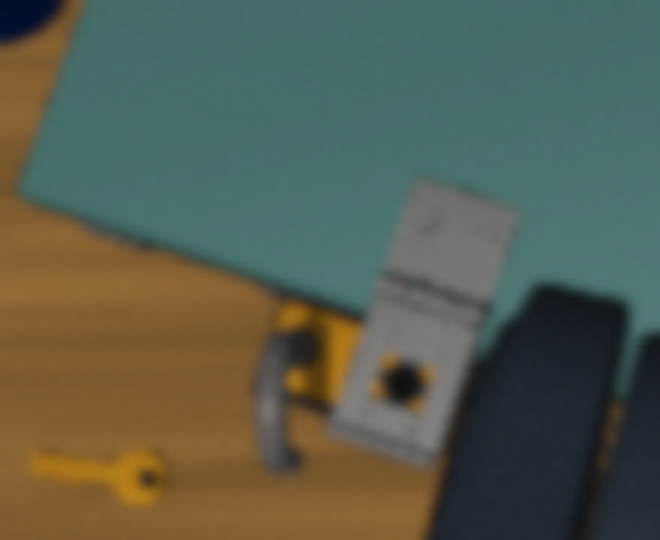

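The strap lies flat (fitted slope about 0.02). The swing fits at about 1.27 rad. Next I turn the tool and straddle the bow loosely.

```bash
python3 -c "
from h import *
s=1.27
p=lambda s,z,r=22:[-104-r*np.sin(s),19-r*np.cos(s),z]
print(go(p(s,195),-s),go(p(s,152),-s))"
```

```text
(array([-0.002,  1.268,  0.005]), array([-0.86,  2.56, 15.26])) (array([-0.002,  1.268,  0.005]), array([-0.88,  6.86, 15.26]))
```

Request:
step_arm --pt "0 1.268 0 -0.9 0 5 0.43" --pt "0 1.268 0 -0.9 0 10 0.43" --pt "0 1.268 0 -0.9 0 15.3 0.43" --pt "0 1.268 0 -0.9 1.2 15.3 0.43" --pt "0 1.268 0 -0.9 2.5 15.3 0.43" --pt "0 1.268 0 -0.9 2.5 15.3 0.43" --pt "0 1.268 0 -0.9 2.5 15.3 0.43" --pt "0 1.268 0 -0.9 2.5 15.3 0.43" --pt "0 1.268 0 -0.9 2.5 15.3 0.43"

```text
t: 8.65
tcp_pos: [0.5207, 0.1471, 0.2144]
tool_rot: [0.493, -0.505, 0.508, -0.494]
force: [0.1, 0.5, 0.4]
finger_gap: 0.286
```

```bash
python3 -c "
from h import *
where()
s=1.27
p=lambda s,z,r=22:[-104-r*np.sin(s),19-r*np.cos(s),z]
print(go(p(s,195),-s),go(p(s,152),-s))
s=snapshot('scene'); im=s['frame'][:,:,::-1]
cv2.imwrite('pics/c1.png',cv2.resize(im[130:230,250:370],None,fx=6,fy=6,interpolation=2))"
```

```text
t 8.65 tip chest [-125.8   13.6  195.4] yaw -1.267 F chest [-0.09  0.49  0.4 ] gap 0.286 j6 1.67
(array([-0.003,  0.003,  0.003]), array([0.13, 0.04, 0.04])) (array([-0.003,  0.003,  0.003]), array([0.12, 4.34, 0.03]))
```

View pics/c1.png

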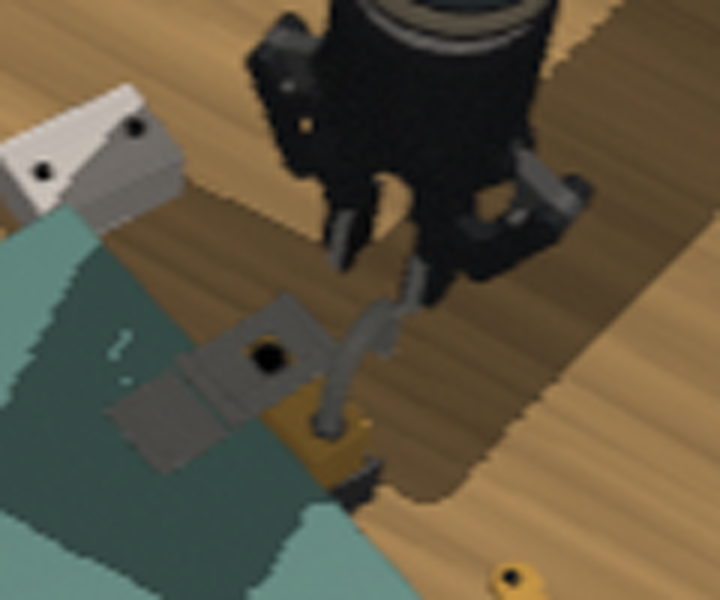

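The jaws stand open either side above the bow: fingertips at (340,260) and (425,295), bow top at (375,320). I descend.

Request:
step_arm --pt "0 0 0 0.1 1.0 0 0.43" --pt "0 0 0 0.1 2.0 0 0.43" --pt "0 0 0 0.1 2.5 0 0.43" --pt "0 0 0 0.1 2.7 0 0.43"

```text
t: 9.2
tcp_pos: [0.5206, 0.1458, 0.1868]
tool_rot: [0.494, -0.505, 0.508, -0.493]
force: [-0.0, -1.1, -0.5]
finger_gap: 0.281
```

```bash
python3 -c "
from h import *
where()
s=snapshot('scene'); im=s['frame'][:,:,::-1]
cv2.imwrite('pics/c2.png',cv2.resize(im[130:230,250:370],None,fx=6,fy=6,interpolation=2))"
```

```text
t 9.2 tip chest [-125.5   12.2  167.8] yaw -1.268 F chest [ 0.34 -1.08 -0.55] gap 0.281 j6 1.67
```

View pics/c2.png

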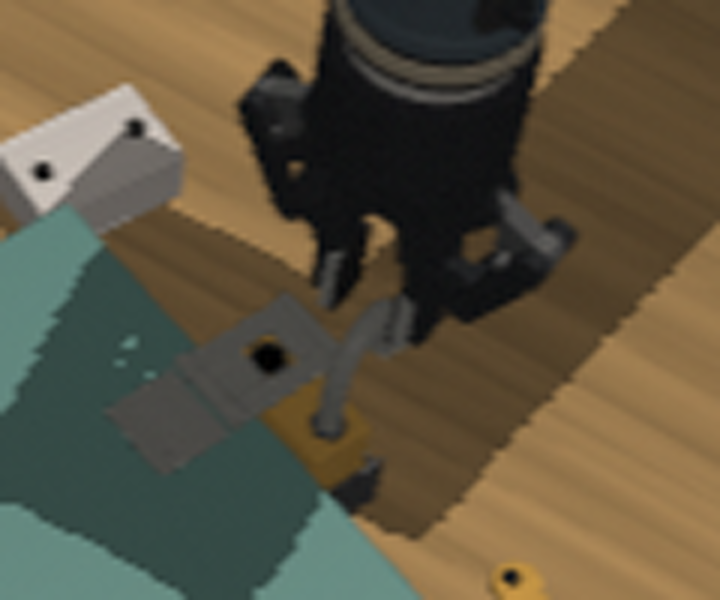

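Request:
step_arm --pt "0 0 0 0 0.4 0 0.43" --pt "0 0 0 0 0.8 0 0.43" --pt "0 0 0 0 1.2 0 0.43" --pt "0 0 0 0 1.4 0 0.43"

```text
t: 9.75
tcp_pos: [0.5206, 0.1457, 0.1726]
tool_rot: [0.494, -0.505, 0.508, -0.493]
force: [0.4, -0.6, 0.6]
finger_gap: 0.285
```

```bash
python3 -c "
from h import *
where()
s=snapshot('scene'); im=s['frame'][:,:,::-1]
cv2.imwrite('pics/c3.png',cv2.resize(im[130:230,250:370],None,fx=6,fy=6,interpolation=2))"
```

```text
t 9.75 tip chest [-125.5   12.2  153.6] yaw -1.268 F chest [ 0.56 -0.46  0.63] gap 0.285 j6 1.67
```

View pics/c3.png

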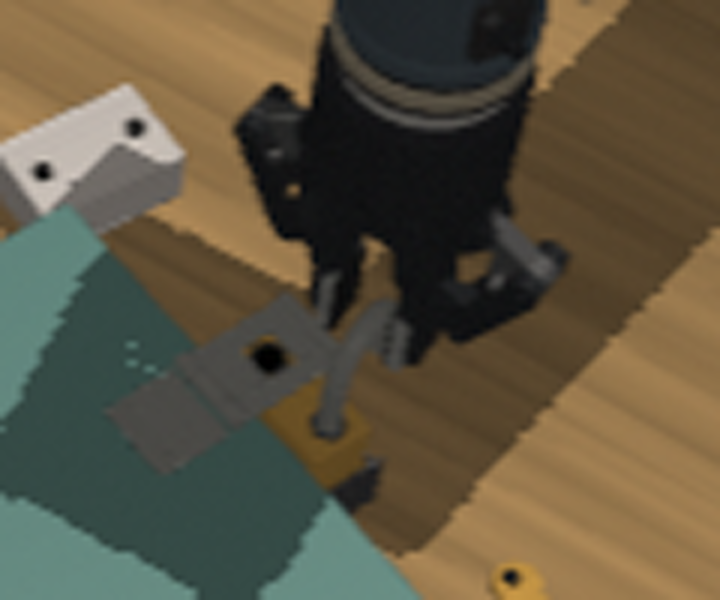

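The bow at (370,330) is now between the two fingers. I compute the arc table.

```bash
python3 -c "
from h import *
p=lambda s,z,r=22:[-104-r*np.sin(s),19-r*np.cos(s),z]
for s in np.arange(1.27,-.01,-.127):
    a,b=go(p(s,153),-s); print(round(s,2),a,b)"
```

```text
1.27 [-0.002  0.003  0.003] [-0.01  0.04  0.06]
1.14 [-0.002 -0.124  0.003] [0.26 0.04 0.08]
1.02 [-0.002 -0.251  0.003] [0.54 0.05 0.13]
0.89 [-0.001 -0.378  0.003] [0.8  0.05 0.22]
0.76 [-0.001 -0.505  0.003] [1.06 0.05 0.34]
0.64 [-0.001 -0.632  0.003] [1.29 0.05 0.49]
0.51 [-0.001 -0.759  0.003] [1.51 0.05 0.67]
0.38 [-0.001 -0.886  0.003] [1.7  0.05 0.87]
0.25 [-0.    -1.013  0.003] [1.86 0.05 1.1 ]
0.13 [-0.    -1.14   0.004] [1.99 0.05 1.35]
0.0 [ 0.    -1.267  0.004] [2.09 0.05 1.61]
```

Request:
step_arm --pt "0 0 0 0 0.05 0.05 0.66" --pt "0 0 0 0 0.05 0.05 0.66" --pt "0 -0.125 0 0.26 0.05 0.08 0.66" --pt "0 -0.25 0 0.54 0.05 0.13 0.66" --pt "0 -0.38 0 0.8 0.05 0.22 0.66" --pt "0 -0.38 0 0.8 0.05 0.22 0.66"

```text
t: 10.55
tcp_pos: [0.5226, 0.1376, 0.1721]
tool_rot: [0.58, -0.403, 0.406, -0.58]
force: [0.6, 0.3, -0.2]
finger_gap: 0.167
```

```bash
python3 -c "
from h import *
where()
p=lambda s,z,r=22:[-104-r*np.sin(s),19-r*np.cos(s),z]
for s in [.76,.64,.51,.38,.25,.13,.0]:
    a,b=go(p(s,153),-s); print(round(s,2),a,b)
s=snapshot('scene'); im=s['frame'][:,:,::-1]
cv2.imwrite('pics/c4.png',cv2.resize(im[130:230,250:370],None,fx=6,fy=6,interpolation=2))"
```

```text
t 10.55 tip chest [-121.     5.1  153.1] yaw -0.889 F chest [ 0.43  0.46 -0.15] gap 0.167 j6 1.27
0.76 [-0.001 -0.129  0.003] [0.28 0.01 0.01]
0.64 [-0.001 -0.249  0.003] [0.54 0.01 0.06]
0.51 [-0.    -0.379  0.003] [0.81 0.01 0.15]
0.38 [-0.    -0.509  0.003] [1.07 0.01 0.27]
0.25 [ 0.    -0.639  0.004] [1.31 0.01 0.43]
0.13 [ 0.    -0.759  0.004] [1.51 0.01 0.6 ]
0.0 [ 0.001 -0.889  0.004] [1.7  0.01 0.81]
```

View pics/c4.png

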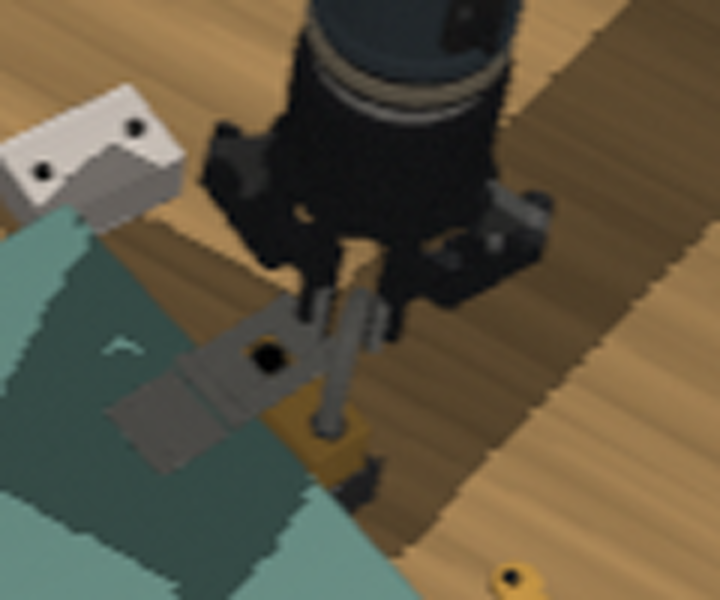

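The shackle turns with the jaws; its bow at (350,310) lies between the fingers. I continue to 0 and narrow the jaws to 11.5 mm at the end.

Request:
step_arm --pt "0 -0.13 0 0.28 0 0.01 0.66" --pt "0 -0.25 0 0.54 0 0.06 0.66" --pt "0 -0.38 0 0.81 0 0.15 0.66" --pt "0 -0.51 0 1.07 0 0.27 0.66" --pt "0 -0.64 0 1.31 0 0.43 0.66" --pt "0 -0.76 0 1.51 0 0.6 0.66" --pt "0 -0.89 0 1.7 0 0.8 0.68" --pt "0 -0.89 0 1.7 0 0.8 0.7" --pt "0 -0.89 0 1.7 0 0.8 0.72"

```text
t: 11.72
tcp_pos: [0.5356, 0.1245, 0.1721]
tool_rot: [0.698, -0.116, 0.117, -0.696]
force: [-2.1, 0.3, -0.2]
finger_gap: 0.14
```

```bash
python3 -c "
from h import *
where()
s=snapshot('scene'); im=s['frame'][:,:,::-1]
cv2.imwrite('pics/c5.png',cv2.resize(im[130:230,250:370],None,fx=6,fy=6,interpolation=2))
p=lambda s,z,r=22:[-104-r*np.sin(s),19-r*np.cos(s),z]
print(go(p(0,153)))"
```

```text
t 11.72 tip chest [-104.4   -3.1  153.1] yaw -0.002 F chest [-2.06 -0.42 -0.24] gap 0.14 j6 0.36
(array([ 0.002, -0.002,  0.002]), array([0.04, 0.01, 0.01]))
```

View pics/c5.png

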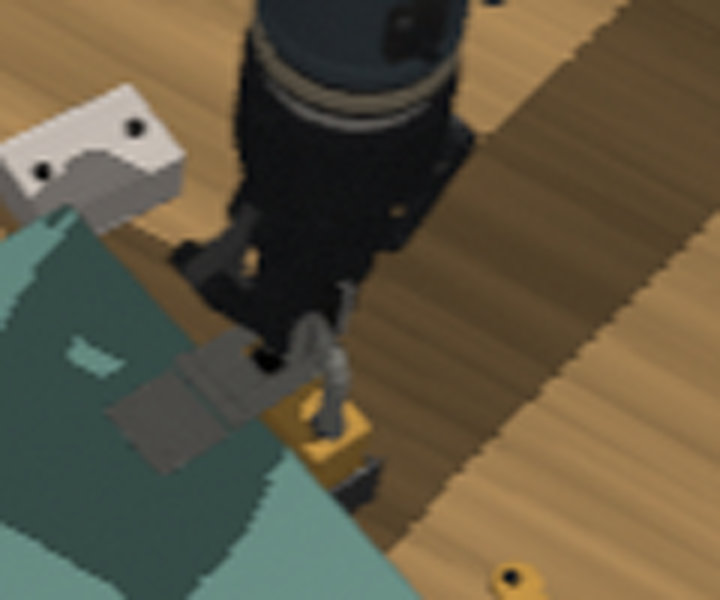

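The shackle stands in line between the jaws, bow around (325,340). I open, lift, move aside and measure.

Request:
step_arm --pt "0 0 0 0 0 0 0.55" --pt "0 0 0 0 0 0 0.5" --pt "0 0 0 0 -1.5 0 0.5" --pt "0 0 0 0 -4 0 0.5" --pt "0 0 0 0 -6 -5 0.8" --pt "0 0 0 0 -6 -11 1" --pt "0 0 0 0 -6 -14 1" --pt "0 0 0 0 -6 -14 1"

```text
t: 12.78
tcp_pos: [0.49, -0.0094, 0.2336]
tool_rot: [0.698, -0.117, 0.119, -0.696]
force: [0.1, -0.3, -0.2]
finger_gap: 0.003
```

```bash
python3 -c "
from sh import *
where(); measure('d')"
```

```text
t 12.78 tip chest [-104.3 -144.5  214.6] yaw -0.006 F chest [ 0.17 -0.29 -0.24] gap 0.003 j6 0.09
scene 59 swing med -0.005 line fit [ 3.0000e-02  1.0000e+00 -1.0308e+02  3.8100e+00] zmax 171.5
 strap z vs x [-8.30000e-02  1.21062e+02] 172
top 85 swing med 0.042 line fit [ 6.0000e-02  1.0000e+00 -1.0458e+02 -3.2500e+00] zmax 170.3
 strap z vs x [-4.00000e-02  1.19997e+02] 329
```

View pics/d_scene.png

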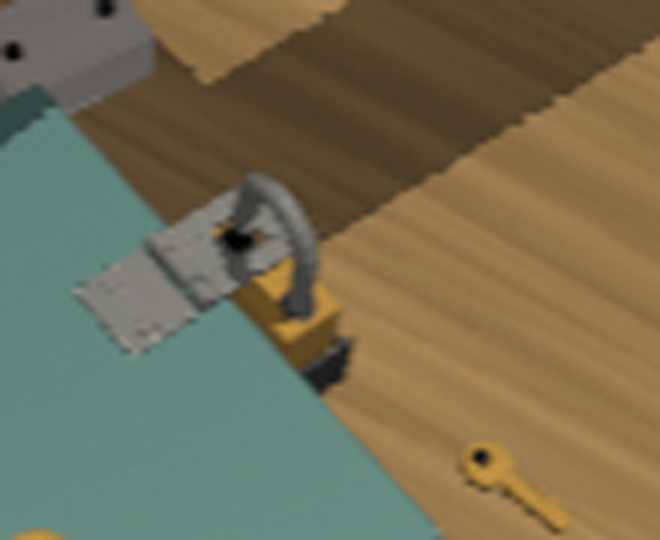

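View pics/d_top.png

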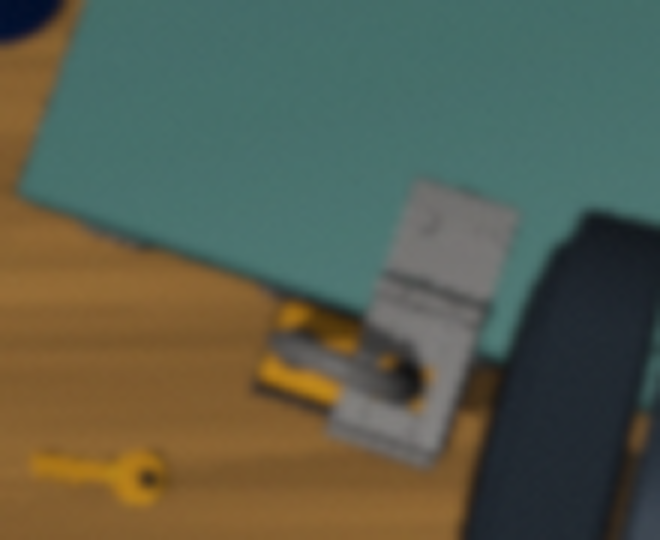

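```bash
python3 -c "
from h import *
for n in ('scene','top'):
  s=snapshot(n);P=c(pts(s))
  for zl in(128,150,158,163):
    m=(P[...,2]>zl)&(P[...,2]<174)&(np.hypot(P[...,0]+104,P[...,1]+0)<34); Q=P[m]
    k=Q[:,1].argsort(); a=np.polyfit(Q[:,1],Q[:,0],1); print(n,zl,m.sum(),'slope',a[0].round(3),'x@0',a[1].round(1), 'x range',np.percentile(Q[:,0],[5,95]).round(1))
"
```

```text
scene 128 125 slope 0.027 x@0 -103.4 x range [-108.   -99.4]
scene 150 88 slope 0.016 x@0 -103.6 x range [-108.7  -99.8]
scene 158 66 slope 0.029 x@0 -103.8 x range [-108.7 -100.1]
scene 163 54 slope 0.04 x@0 -104.1 x range [-108.7 -100.3]
top 128 127 slope 0.057 x@0 -104.7 x range [-109.2 -100.3]
top 150 118 slope 0.056 x@0 -104.7 x range [-109.3 -100.6]
top 158 105 slope 0.055 x@0 -104.7 x range [-109.1 -100.2]
top 163 84 slope 0.033 x@0 -104.9 x range [-109.1 -100.7]
```

The swing reads 0.02–0.055 in both views, inside the window. To press, I turn the shut jaws across the bow.

```bash
python3 -c "
from h import *
print(go([-104.3,0,190],-1.57))"
```

```text
(array([-1.000e-03,  1.569e+00,  4.000e-03]), array([1.00e-02, 2.36e+00, 1.42e+01]))
```

Request:
step_arm --pt "0 1.57 0 0 0 0 1" --pt "0 1.57 0 0 0 0 1" --pt "0 1.57 0 0 0 3 1" --pt "0 1.57 0 0 0 7 1" --pt "0 1.57 0 0 0 11 1" --pt "0 1.57 0 0 0 14.2 1" --pt "0 1.57 0 0 0 14.2 1" --pt "0 1.57 0 0 1.2 14.2 1" --pt "0 1.57 0 0 2.4 14.2 1" --pt "0 1.57 0 0 2.4 14.2 1" --pt "0 1.57 0 0 2.4 14.2 1"

```text
t: 14.35
tcp_pos: [0.5369, 0.128, 0.2088]
tool_rot: [0.412, -0.573, 0.576, -0.412]
force: [0.9, -0.2, 0.9]
finger_gap: 0.001
```

```bash
python3 -c "
from h import *
where()
print(go([-104.3,0,172],-1.57))
s=snapshot('scene'); im=s['frame'][:,:,::-1]
cv2.imwrite('pics/e1.png',cv2.resize(im[130:230,250:370],None,fx=6,fy=6,interpolation=2))"
```

```text
t 14.35 tip chest [-104.4    0.7  189.8] yaw -1.569 F chest [0.92 0.08 0.86] gap 0.001 j6 1.93
(array([-0.004,  0.001,  0.002]), array([ 0.07,  1.78, -0.  ]))
```

View pics/e1.png

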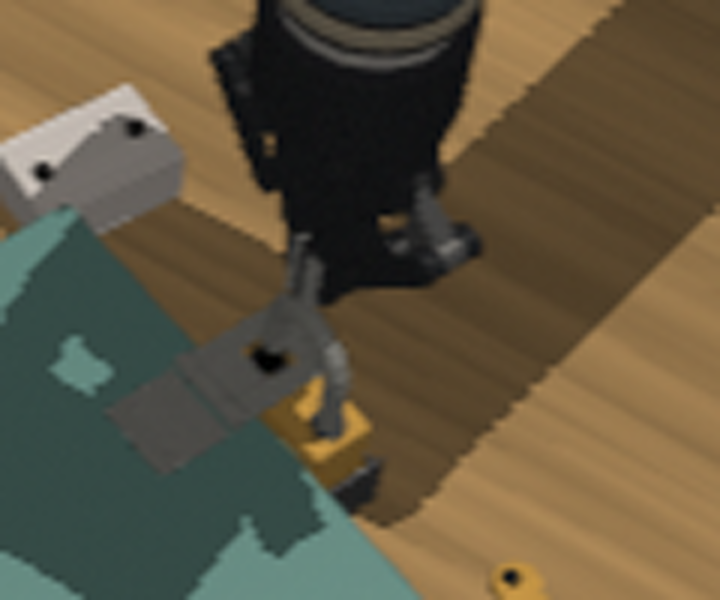

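The shut jaws are above the bow: tips at (305,290), bow at (300,305) onward. I descend to just above contact and then creep.

Request:
step_arm --pt "0 0 0 0.07 0.8 0 1" --pt "0 0 0 0.07 1.5 0 1" --pt "0 0 0 0.07 1.8 0 1" --pt "0 0 0 0.07 1.95 0 1" --pt "0 0 0 0.07 2.1 0 1"

```text
t: 15.02
tcp_pos: [0.5368, 0.127, 0.1882]
tool_rot: [0.411, -0.573, 0.576, -0.412]
force: [-1.1, -1.0, 2.1]
finger_gap: -0.0
```

```bash
python3 -c "
from h import *
where()"
```

```text
t 15.03 tip chest [-104.1   -0.3  169.2] yaw -1.569 F chest [-0.72 -1.3   2.06] gap -0.0 j6 1.93
```

Request:
step_arm --pt "0 0 0 0 0.15 0 1" --pt "0 0 0 0 0.3 0 1"

```text
t: 15.28
tcp_pos: [0.5369, 0.127, 0.1855]
tool_rot: [0.411, -0.573, 0.576, -0.412]
force: [-0.8, -0.8, 4.2]
finger_gap: -0.003
```

Request:
step_arm --pt "0 0 0 0 0.15 0 1" --pt "0 0 0 0 0.3 0 1"

```text
t: 15.52
tcp_pos: [0.5369, 0.127, 0.1826]
tool_rot: [0.411, -0.573, 0.576, -0.412]
force: [-0.6, -0.8, 3.7]
finger_gap: -0.002
```

Request:
step_arm --pt "0 0 0 0 0.15 0 1" --pt "0 0 0 0 0.3 0 1"

```text
t: 15.78
tcp_pos: [0.5369, 0.127, 0.1796]
tool_rot: [0.411, -0.573, 0.576, -0.412]
force: [-1.4, -0.7, 4.7]
finger_gap: 0.002
```

Request:
step_arm --pt "0 0 0 0 0.15 0 1" --pt "0 0 0 0 0.3 0 1"

```text
t: 16.02
tcp_pos: [0.5372, 0.1269, 0.1766]
tool_rot: [0.411, -0.573, 0.577, -0.413]
force: [-1.3, -1.5, 5.9]
finger_gap: 0.001
```

Request:
step_arm --pt "0 0 0 0 0.15 0 1" --pt "0 0 0 0 0.3 0 1"

```text
t: 16.27
tcp_pos: [0.5373, 0.1268, 0.1736]
tool_rot: [0.411, -0.573, 0.577, -0.413]
force: [-0.9, -0.6, 6.0]
finger_gap: 0.002
```

Request:
step_arm --pt "0 0 0 0 0.13 0 1"

```text
t: 16.4
tcp_pos: [0.5373, 0.1268, 0.1724]
tool_rot: [0.411, -0.573, 0.577, -0.413]
force: [-2.0, -0.2, 6.1]
finger_gap: -0.001
```

Request:
step_arm --pt "0 0 0 0 0.13 0 1"

```text
t: 16.52
tcp_pos: [0.5373, 0.1268, 0.1711]
tool_rot: [0.411, -0.573, 0.577, -0.413]
force: [-2.5, -0.1, 6.8]
finger_gap: -0.0
```

Request:
step_arm --pt "0 0 0 0 0.08 0 1"

```text
t: 16.65
tcp_pos: [0.5373, 0.1268, 0.1704]
tool_rot: [0.411, -0.573, 0.577, -0.413]
force: [-1.8, 0.1, 6.4]
finger_gap: 0.003
```

Request:
step_arm --pt "0 0 0 0 0.08 0 1"

```text
t: 16.77
tcp_pos: [0.5373, 0.1268, 0.1697]
tool_rot: [0.411, -0.573, 0.577, -0.413]
force: [-1.8, -0.5, 5.9]
finger_gap: 0.003
```

Request:
step_arm --pt "0 0 0 0 0.08 0 1"

```text
t: 16.9
tcp_pos: [0.5374, 0.1268, 0.169]
tool_rot: [0.411, -0.573, 0.577, -0.413]
force: [-2.7, -1.0, 5.7]
finger_gap: 0.001
```

Request:
step_arm --pt "0 0 0 0 0.08 0 1"

```text
t: 17.02
tcp_pos: [0.5374, 0.1268, 0.1684]
tool_rot: [0.411, -0.573, 0.577, -0.413]
force: [-1.9, -1.1, 7.4]
finger_gap: 0.0
```

Request:
step_arm --pt "0 0 0 0 0.08 0 1"

```text
t: 17.15
tcp_pos: [0.5375, 0.1267, 0.1678]
tool_rot: [0.411, -0.573, 0.577, -0.413]
force: [-2.6, -0.3, 6.4]
finger_gap: -0.002
```

Request:
step_arm --pt "0 0 0 0 0.08 0 1"

```text
t: 17.27
tcp_pos: [0.5375, 0.1267, 0.1672]
tool_rot: [0.411, -0.573, 0.577, -0.413]
force: [-1.9, -0.5, 5.1]
finger_gap: -0.001
```

Request:
step_arm --pt "0 0 0 0 0.08 0 1"

```text
t: 17.4
tcp_pos: [0.5377, 0.1267, 0.1667]
tool_rot: [0.411, -0.573, 0.577, -0.413]
force: [-2.1, -0.0, 8.7]
finger_gap: 0.003
```

Request:
step_arm --pt "0 0 0 0 0.08 0 1"

```text
t: 17.52
tcp_pos: [0.5378, 0.1267, 0.1665]
tool_rot: [0.411, -0.573, 0.577, -0.413]
force: [-2.4, -0.9, 10.3]
finger_gap: 0.002
```

Request:
step_arm --pt "0 0 0 0 0.08 0 1"

```text
t: 17.65
tcp_pos: [0.5378, 0.1268, 0.1664]
tool_rot: [0.411, -0.572, 0.577, -0.413]
force: [-3.4, -0.3, 11.0]
finger_gap: -0.001
```

Request:
step_arm --pt "0 0 0 0 0.1 0 1"

```text
t: 17.77
tcp_pos: [0.5378, 0.1268, 0.1662]
tool_rot: [0.411, -0.572, 0.577, -0.413]
force: [-3.1, 0.0, 10.1]
finger_gap: -0.002
```

Request:
step_arm --pt "0 0 0 0 0.12 0 1"

```text
t: 17.9
tcp_pos: [0.5379, 0.1267, 0.1659]
tool_rot: [0.41, -0.572, 0.577, -0.413]
force: [-2.8, -0.4, 11.1]
finger_gap: -0.003
```

Request:
step_arm --pt "0 0 0 0 0.12 0 1"

```text
t: 18.02
tcp_pos: [0.538, 0.1267, 0.1657]
tool_rot: [0.41, -0.572, 0.577, -0.414]
force: [-2.0, -1.3, 10.9]
finger_gap: -0.003
```

Request:
step_arm --pt "0 0 0 0 0.13 0 1"

```text
t: 18.15
tcp_pos: [0.5381, 0.1267, 0.1654]
tool_rot: [0.41, -0.572, 0.578, -0.414]
force: [-4.0, -1.2, 11.4]
finger_gap: 0.003
```

Request:
step_arm --pt "0 0 0 0 0.13 0 1"

```text
t: 18.27
tcp_pos: [0.5382, 0.1267, 0.1651]
tool_rot: [0.41, -0.572, 0.578, -0.414]
force: [-3.6, -0.4, 11.6]
finger_gap: -0.002
```

```bash
python3 -c "
from h import *
where(); print(R.from_quat(sense()['tool_rot']).as_matrix()[:,1], dt(w([-104.2,-.3,130]),tool(-1.57)))"
```

```text
t 18.27 tip chest [-1.027e+02 -1.000e-01  1.461e+02] yaw -1.568 F chest [-3.3  -1.53 11.63] gap -0.002 j6 1.93
[ 0.00950781 -0.00379321 -0.99994761] (array([-0.01 ,  0.002,  0.001]), array([ 0.01,  3.51, -0.19]))
```

Request:
step_arm --pt "-0.005 0 0 0 0.14 -0.03 1"

```text
t: 18.4
tcp_pos: [0.5382, 0.1267, 0.1649]
tool_rot: [0.411, -0.573, 0.576, -0.413]
force: [-3.6, -0.5, 12.6]
finger_gap: -0.001
```

Request:
step_arm --pt "0 0 0 0 0.13 -0.02 1"

```text
t: 18.52
tcp_pos: [0.5383, 0.1267, 0.1648]
tool_rot: [0.411, -0.572, 0.577, -0.414]
force: [-2.6, -1.5, 11.4]
finger_gap: -0.003
```

Request:
step_arm --pt "0 0 0 0 0.14 -0.02 1"

```text
t: 18.65
tcp_pos: [0.5383, 0.1266, 0.1646]
tool_rot: [0.411, -0.572, 0.577, -0.414]
force: [-4.1, -1.4, 12.6]
finger_gap: -0.001
```

Request:
step_arm --pt "0 0 0 0 0.14 -0.02 1"

```text
t: 18.77
tcp_pos: [0.5383, 0.1266, 0.1644]
tool_rot: [0.41, -0.572, 0.577, -0.414]
force: [-3.4, -0.8, 12.1]
finger_gap: 0.0
```

Request:
step_arm --pt "0 0 0 0 0.14 -0.02 1"

```text
t: 18.9
tcp_pos: [0.5384, 0.1266, 0.1642]
tool_rot: [0.41, -0.571, 0.577, -0.415]
force: [-2.5, 0.0, 13.2]
finger_gap: -0.002
```

Request:
step_arm --pt "0 0 0 0 0.13 -0.02 1"

```text
t: 19.02
tcp_pos: [0.5384, 0.1266, 0.1642]
tool_rot: [0.41, -0.571, 0.578, -0.415]
force: [-3.4, -2.1, 13.1]
finger_gap: -0.001
```

```bash
python3 -c "
from h import *
where(); print(R.from_quat(sense()['tool_rot']).as_matrix()[:,1])
for n,(x,y) in dict(scene=(250,130),top=(150,140)).items():
  s=snapshot(n); im=s['frame'][:,:,::-1]
  cv2.imwrite('pics/f1%s.png'%n,cv2.resize(im[y:y+100,x:x+120],None,fx=6,fy=6,interpolation=2))
where()"
```

```text
t 19.02 tip chest [-1.025e+02 -1.000e-01  1.452e+02] yaw -1.567 F chest [-2.54 -3.03 13.13] gap -0.001 j6 1.93
[ 0.01093181 -0.00346918 -0.99993423]
t 19.12 tip chest [-1.025e+02 -1.000e-01  1.452e+02] yaw -1.567 F chest [-2.72 -1.41 12.61] gap 0.003 j6 1.93
```

View pics/f1scene.png

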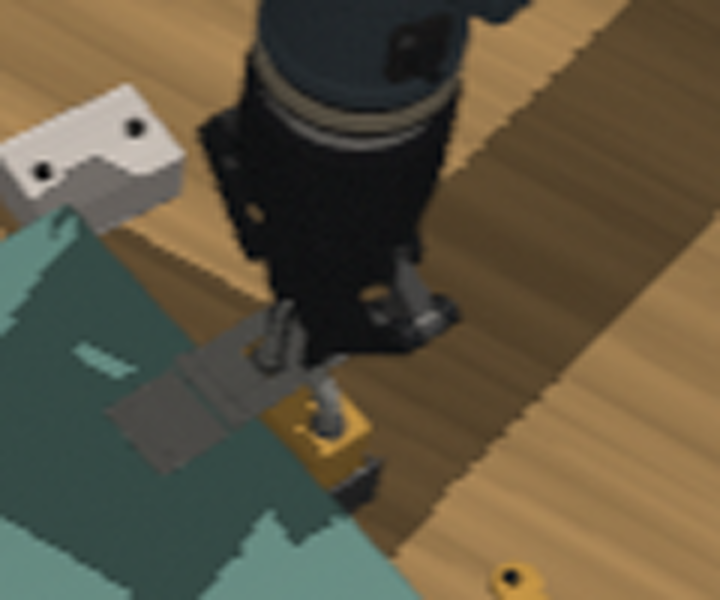

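The shackle is well down in the slot, with the toe leg at (268,350). A sideways load of about 3 N adds friction, so I ease it off while keeping the push.

Request:
step_arm --pt "-0.01 0 0 0 0.12 -0.08 1"

```text
t: 19.25
tcp_pos: [0.5383, 0.1267, 0.1643]
tool_rot: [0.412, -0.573, 0.575, -0.413]
force: [-1.6, -0.6, 10.8]
finger_gap: -0.002
```

Request:
step_arm --pt "-0.002 0 0 0 0.14 -0.05 1"

```text
t: 19.38
tcp_pos: [0.5385, 0.1266, 0.1642]
tool_rot: [0.412, -0.573, 0.575, -0.414]
force: [-2.7, -1.5, 12.2]
finger_gap: 0.003
```

Request:
step_arm --pt "-0.003 0 0 0 0.16 -0.08 1"

```text
t: 19.5
tcp_pos: [0.5384, 0.1267, 0.164]
tool_rot: [0.412, -0.574, 0.575, -0.414]
force: [-1.6, -2.0, 13.6]
finger_gap: -0.004
```

Request:
step_arm --pt "-0.002 0 0 0 0.16 -0.05 1"

```text
t: 19.62
tcp_pos: [0.5385, 0.1266, 0.1638]
tool_rot: [0.412, -0.574, 0.575, -0.414]
force: [-4.0, -1.0, 12.4]
finger_gap: 0.001
```

Request:
step_arm --pt "-0.003 0 0 0 0.16 -0.05 1"

```text
t: 19.75
tcp_pos: [0.5386, 0.1266, 0.1636]
tool_rot: [0.412, -0.574, 0.574, -0.413]
force: [-3.2, -1.2, 13.1]
finger_gap: 0.002
```

Request:
step_arm --pt "-0.003 0 0 0 0.16 -0.08 1"

```text
t: 19.88
tcp_pos: [0.5385, 0.1266, 0.1634]
tool_rot: [-0.412, 0.574, -0.574, 0.413]
force: [-2.6, -1.6, 14.6]
finger_gap: 0.003
```

Force is at 14.6 N with no clear drop. I ease up 2.5 mm to see whether the bow follows (unlatched) or the force vanishes (latched).

Request:
step_arm --pt "0 0 0 0 -0.1 -0.05 1" --pt "0 0 0 0 -0.25 -0.1 1" --pt "0 0 0 0 -0.25 -0.1 1"

```text
t: 20.25
tcp_pos: [0.5383, 0.1265, 0.1665]
tool_rot: [0.412, -0.574, 0.574, -0.414]
force: [-0.8, -1.2, 8.3]
finger_gap: -0.001
```

```bash
python3 -c "
from h import *
where()"
```

```text
t 20.25 tip chest [-102.6   -0.2  147.5] yaw -1.565 F chest [-0.36 -1.35  8.28] gap -0.001 j6 1.92
```

Force is still 8.3 N, so it is not latched yet: the pawl starts near 22.5 mm. I recentre sideways and press on.

Request:
step_arm --pt "0 0 0 0 0.1 -0.15 1" --pt "0 0 0 0 0.2 -0.15 1"

```text
t: 20.5
tcp_pos: [0.5383, 0.1267, 0.1658]
tool_rot: [0.411, -0.573, 0.575, -0.415]
force: [-1.4, -2.6, 11.7]
finger_gap: 0.003
```

Request:
step_arm --pt "0 0 0 0 0.13 -0.1 1"

```text
t: 20.62
tcp_pos: [0.5383, 0.1266, 0.1656]
tool_rot: [0.411, -0.572, 0.576, -0.416]
force: [-1.9, -2.0, 11.6]
finger_gap: -0.001
```

Request:
step_arm --pt "0 0 0 0 0.15 -0.05 1" --pt "0 0 0 0 0.2 -0.08 1" --pt "0 0 0 0 0.22 -0.08 1"

```text
t: 21.0
tcp_pos: [0.5383, 0.1266, 0.1647]
tool_rot: [0.41, -0.571, 0.576, -0.416]
force: [-2.1, -1.1, 12.8]
finger_gap: 0.002
```

```bash
python3 -c "
from h import *
where(); print(R.from_quat(sense()['tool_rot']).as_matrix()[:,1], R.from_quat(sense()['tool_rot']).inv().as_matrix()@tool(-1.57).as_matrix())"
```

```text
t 21.0 tip chest [-1.025e+02 -1.000e-01  1.457e+02] yaw -1.564 F chest [-1.64 -1.71 12.75] gap 0.002 j6 1.92
[ 0.01104411 -0.00122622 -0.99993826] [[ 0.99997864  0.00233635  0.00610391]
 [-0.00240248  0.99993826  0.01084915]
 [-0.00607819 -0.01086358  0.99992252]]
```

Request:
step_arm --pt "-0.01 0 0 0 0.15 -0.05 1" --pt "-0.01 0 0 0 0.19 -0.05 1" --pt "-0.01 0 0 0 0.22 -0.05 1"

```text
t: 21.38
tcp_pos: [0.5386, 0.1266, 0.164]
tool_rot: [0.412, -0.573, 0.574, -0.415]
force: [-3.7, -0.7, 13.2]
finger_gap: 0.001
```

Request:
step_arm --pt "-0.004 0 0 0 0.15 -0.08 1" --pt "-0.004 0 0 0 0.19 -0.08 1" --pt "-0.004 0 0 0 0.22 -0.08 1"

```text
t: 21.75
tcp_pos: [0.5386, 0.1266, 0.1633]
tool_rot: [-0.412, 0.574, -0.573, 0.415]
force: [-3.0, -2.1, 13.5]
finger_gap: -0.003
```

Request:
step_arm --pt "-0.002 0 0 0 0.15 -0.08 1" --pt "-0.002 0 0 0 0.19 -0.08 1"

```text
t: 22.0
tcp_pos: [0.5387, 0.1266, 0.1622]
tool_rot: [-0.412, 0.574, -0.573, 0.415]
force: [-1.5, -2.1, 6.2]
finger_gap: -0.0
```

The force dropped from 13.5 to 6.2 N with a 1.1 mm jump: that is the click. I ease up to confirm that it stays down.

Request:
step_arm --pt "0 0 0 0 -0.1 0 1" --pt "0 0 0 0 -0.3 0 1" --pt "0 0 0 0 -0.4 0 1" --pt "0 0 0 0 -0.4 0 1"

```text
t: 22.5
tcp_pos: [0.5387, 0.1266, 0.166]
tool_rot: [-0.412, 0.574, -0.573, 0.415]
force: [-0.2, -0.3, 0.4]
finger_gap: -0.002
```

```bash
python3 -c "
from h import *
where()"
```

```text
t 22.5 tip chest [-102.2   -0.   147. ] yaw -1.563 F chest [-0.07 -0.32  0.44] gap -0.002 j6 1.92
```

The force is zero 4 mm up, so the shackle is latched. I withdraw up and away, then look.

Request:
step_arm --pt "0 0 0 0 -2 0 1" --pt "0 0 0 0 -6 0 1" --pt "0 0 0 3 -9 0 1" --pt "0 0 0 8 -9 0 1" --pt "0 0 0 13 -9 0 1" --pt "0 0 0 15 -9 0 1" --pt "0 0 0 15 -9 0 1" --pt "0 0 0 15 -9 0 1"

```text
t: 23.5
tcp_pos: [0.4913, -0.0153, 0.2555]
tool_rot: [-0.412, 0.574, -0.573, 0.415]
force: [0.3, 0.5, -0.3]
finger_gap: 0.001
```

```bash
python3 -c "
from sh import *
where(); measure('g')
P=None
for n in('scene','top'):
    s=snapshot(n);P=c(pts(s)); 
    for nm,k in [('bush',(P[...,2]>140)&(P[...,2]<160)&(P[...,0]>0)&(P[...,0]<85)&(abs(P[...,1])<130)),('block',(P[...,2]>28)&(P[...,2]<36)&(P[...,1]<-100)&(P[...,1]>-250)&(P[...,0]<0)&(P[...,0]>-220))]:
        Q=P[k]; print(n,nm,Q.min(0).round(),Q.max(0).round()) if len(Q) else None
    save(s,'g_full_%s.png'%n)"
```

```text
t 23.5 tip chest [-101.2 -149.7  236.5] yaw -1.563 F chest [ 0.12  0.53 -0.35] gap 0.001 j6 1.63
scene 45 swing med -0.109 line fit [  0.4   -0.92 -99.76   2.62] zmax 144.3
 strap z vs x [-6.00000e-03  1.23104e+02] 216
top 66 swing med -0.042 line fit [ 4.0000e-02 -1.0000e+00 -1.0309e+02 -1.4800e+00] zmax 143.8
 strap z vs x [-9.00000e-03  1.22763e+02] 379
scene bush [ 43.  47. 140.] [ 74.  80. 154.]
scene block [-186. -221.   28.] [-108. -165.   36.]
top bush [ 44.  48. 141.] [ 75.  79. 153.]
```

View pics/g_scene.png

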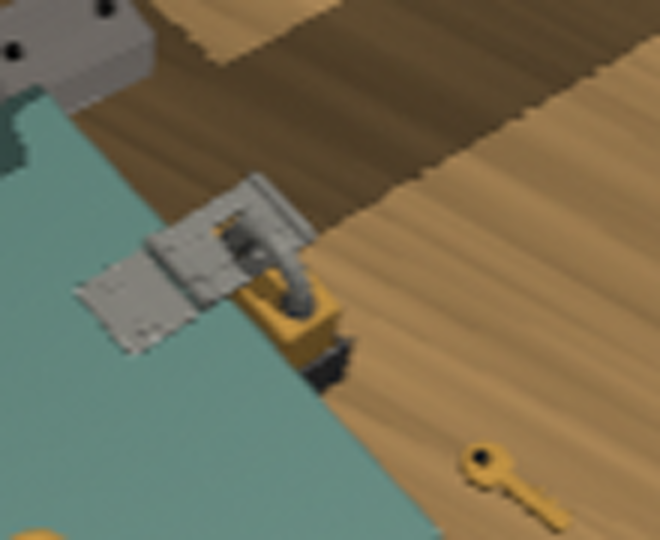

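View pics/g_full_top.png

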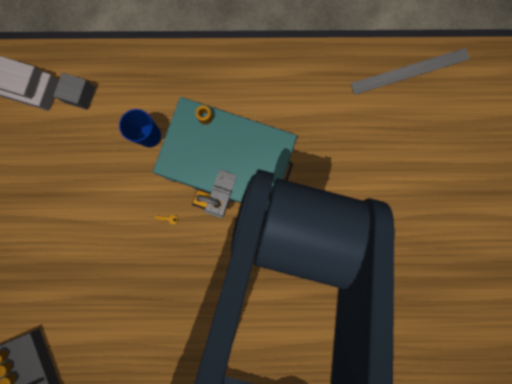

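Bow top is at 144 mm (was 170), and the toe leg is in the slot at (240,240). The strap is flat and the bystanders are where they were. I hand the job in.

```bash
python3 -c "
from h import *
where(); print(sign_off())"
```

```text
t 23.7 tip chest [-101.3 -149.4  236.4] yaw -1.562 F chest [ 0.1   0.27 -0.08] gap 0.004 j6 1.63
the job is handed in; nothing more can be done
None
```

The padlock is locked, and I handed the job in at 23.7 s of the 72 s allowed; the hand-in gave no verdict.

**What I did**
- **Strap:** I folded it with the shut fingers. The first sweep stopped at 7.7 N sideways with the strap at about 0.27 rad. I backed off and pressed its end flat, where it seated at 4.8 N.
- **Shackle:** I swung it from about 1.27 rad into line between loosely opened jaws.
- **Press:** I pushed the bow down with the shut fingers in small steps. The force rose to about 13–14.6 N, so I eased up once to test; it was not latched yet. Pressing again, it fell from 13.5 to 6.2 N in a 1.1 mm jump, which was the click.

**Last checks**
- **Latch:** With the tool lifted 4 mm the force was zero, and the bow stayed down. Its top measures 144 mm in both cameras, against 170 mm raised, so it is about 26 mm down.
- **Strap:** It lies flat.
- **Bystanders:** The bushing and block measure within 2 mm of where they were (the block in the scene camera only). The cup and key look unmoved in the pictures.
- **Swing, less certain:** The top view gives about -0.04 rad, which puts the toe about 1.6 mm off the hole's centre. The scene view gave -0.11 rad. I did not trust that figure, because few pixels remain and strap points mix into the fit. The picture shows the leg down in the slot.
- **Press force:** It ran a little over the 10–12 N expected, with 2–4 N sideways on the bow, but stayed below the 15 N stop and the 22 N limit.

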